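# Level the engraving bed

### The job

Stand the spirit level on its long edge in the slotted holder on the tilting engraving bed, fully home and about centred along the slot, and let go of it. Then take hold of the black levelling-foot knob, push the sprung bed down to its stop with it and turn it until the bubble sits between the two lines. Finish like that, still gripping the knob and pressing the bed down with the bubble centred, and leave the other things on the bench where they are.

Things in the scene. Friction and masses are not known exactly. Their poses are not given: they have to be found in the camera images.
- level_mid (a point): Centre of the loose spirit level: aluminium bar 150 mm long (x), 22 mm thick (y), 60 mm high (z up), 0.2 to 0.3 kg. It starts standing on its long bottom edge on the bench; this point is 30 mm above that edge. A vial lies in the middle of its top face. Either end may point either way in the holder.
- bubble (a point): Pale bubble, 16 mm long, in the green vial on the level's top. It slides along the level's x towards the higher end (7 mm per 0.01 rad of tilt, at most 24 mm from the middle) and settles in about 1 s. Black lines lie 12.8 mm each side of the middle: within 4 mm of the middle the bubble is between them.
- slot (a point): Centre of the slot's floor, on top of the plywood bed, about 50 mm above the bench at the start. x runs along the slot to the knob, z is the bed's normal. The slot is 27 mm wide (y) between dark wooden cheeks 7 mm thick, 18 mm high, standing only 28 to 68 mm either side of this point along x: the middle is free for fingers and the ends are open.
- bed_hinge (a point): Middle of the hinge axis of the bed (300 by 105 by 12 mm plywood), 95 mm from the slot's centre on its -x side. x, z as the slot's. At the start the bed slopes up towards the knob by 0.02 to 0.06 rad.
- bed_lift (a joint): Spring lift of the bed above its lower stop: 0 rad pressed fully down, 0.02 rad released (5 mm at the knob). The slope set by the knob is not included. It takes 4 to 8 N down on the knob to reach the stop, firm beyond; released, it springs up.
- knob_grip (a point): On the axis of the black levelling-foot knob, 155 mm from the slot's centre along its x, 36 mm above the bed. The knob is a bar 46 mm long (x), 14 mm thick (y), 34 mm tall, its top 10 mm above this point, on a disc of radius 24 mm. z up.
- foot_knob: The same knob; origin on its axis, 30 mm below the grip point. Clockwise from above lowers the knob end of the bed, by 0.02 rad of tilt (5 mm at the knob) per radian. From the start it takes 0.4 to 1.6 rad clockwise to level the pressed bed. It turns stiffly (0.12 to 0.2 N m) and stays where left.
- wood_box: Bystander: closed pale wooden box, 154 by 114 by 67 mm; origin under its centre.
- glue: Bystander: upright white plastic bottle, 52 mm across, 130 mm tall; origin under its centre.
- driver: Bystander: screwdriver lying on the bench; origin under its middle.
- offcut: Bystander: plywood offcut 130 by 70 by 9 mm lying flat; origin under its centre.
- pad_remote: Bystander: round black push-button pendant 64 mm across, 36 mm tall; origin under its centre.
- cup: Bystander: steel cup 72 mm across, 80 mm tall; origin under its centre.
- domino: Bystander: dark wooden tile 90 by 45 by 10 mm lying flat; origin under its centre.
Mind the look-alikes: they are no part of the job. Leave any purple or red look-alike of the part that bears level_mid alone.

How it is judged (in metres and radians):
On the way, in this order (a step that is already met when the one before it is completed fails the run):
1. the level stands fully home in the slot and is let go (z of level_mid in the frame of slot between 0.024 and 0.0335 m and x of level_mid in the frame of slot between -0.025 and 0.025 m and y of level_mid in the frame of slot between -0.005 and 0.005 m and angle between the x axis of level_mid and the x axis of slot, either way round below 0.06 rad and angle between level_mid's own z axis and vertical below 0.15 rad and contact force between the fingers and level below 0.05 N), for 0.2 s.
2. the bed is pressed down by its knob with the bubble centred (x of bubble in the frame of level_mid between -0.0045 and 0.0045 m and value of joint bed_lift below 0.004 rad and contact force between the fingers and foot_knob above 3 N), for 0.2 s.
At the end, for the whole second after the job is handed in: Level untouched in the slot: centre within 25 mm along and 5 mm across it, down to 3.5 mm of the floor, 0.06 rad aligned. Bubble within 4.5 mm of the middle. Bed within 0.004 rad of its lower stop, fingers on the knob with over 3 N, all at rest through the last second (all of step 1 and all of step 2 and contact force between the arm and level below 0.05 N and linear speed of level below 0.02 m/s); the arm keeps its last pose, push and grip.
It fails at once if a bystander is shifted by more than 30 mm (distance of any of wood_box, glue, driver, offcut, pad_remote, cup, domino from where it was at the start of the episode above 0.03 m).
It also fails if it takes over 54 s, if anything falls off the work surface, if the arm or the gripper's body presses on something with over 40 N, if the wrist force passes 120 N, or if a joint passes its speed limit or range.

### The arm

A 6-joint arm with a two-finger parallel gripper is mounted at the origin on the work surface. World frame = base frame: x ahead of the robot, y to its left, z up, the work surface at z = 0. Lengths are in mm, angles in rad, forces in N, time in s.
With the tool pointing down it reaches from about 350 to 875 mm from the base axis. Payload 4.2 kg.
Tool frame: the origin (TCP) lies at the very end of the fingers, on their centre line; the grasp point (between the pads) lies 19 mm behind it; z points along the fingers, y is the line along which they close (so a half turn about z gives the same grasp; the last joint's range is limited). The gripper opens to 85 mm and grips with 20 to 120 N. Pads are 22 mm wide; open, the fingers measure 114 mm over their backs; the gripper's body (76 mm by 85 mm) begins 54 mm behind the grasp point. The pads swing forward as they close: fully open they stand 13 mm farther back than shut.
Start: joints at [1.39, 0.385, 0.008, 0, -1.194, -0.259], TCP at [266.065, 565.516, 231.312] pointing down, gripper open.
Joint ranges: [-3.14, 3.14], [-1.21, 2.06], [-1.07, 1.41], [-3.16, 2.05], [-2.99, -0.16], [-3.1, 3.1]. Speed limits (rad/s): [2.79, 2.79, 3.14, 3.14, 3.14, 3.14].

### API

Orientations are given as a unit quaternion [x, y, z, w].
In Python, from bench import arm gives the robot as it stands.
- The arm moves only by the tool servo_tool, never from a script. Its argument "rows" is a list that holds one entry, the list of rows, each a list of 7 numbers: the finger opening in mm, from 0 to 85.4, then the shift along the tool's x, y, z in mm, then the turn, a rotation vector about the tool's x, y, z in rad. A call has 1 to 10 rows; each row is the pose to reach, as a shift and turn from the pose commanded when the call began, along the tool's axes at that moment; what a row does not reach only later rows make up. A row lasts 1/8 s, in which the tool goes at most 62.5 mm and 10.7 degrees, less where a joint would pass 70% of its speed; a pose out of reach is approached as far as the arm can. A call with a gripper value outside its range is refused whole. The fingers move at their own pace and stop on an object; the grip force is fixed at half the most. Time passes only in rows, so rows that repeat a pose let the fingers close. It gives the time, the measured TCP pose, the force, the opening and the grip force at its end, in the units of the state.
- arm.read_state(): the state, without advancing time (a new reading comes with each control period).
- arm.get_image(name): name is "scene" or "top" or "wrist"; returns the picture (384x512x3 uint8, red, green, blue); there is no depth.
- arm.camera_params(name): a dict with "intrinsics" (3x3 intrinsics, pixels), "R" (3x3) and "t" (3): a world point X has camera coordinates R X + t. Camera axes: x right, y down, z forward; pixel columns grow to the right and rows downward; lengths in mm; the calibration is good to about 2 mm. A picture is of the moment at which its call begins: read the wrist's pose just before it. camera_params takes no time and is no camera call; for the wrist camera it gives the pose at the moment of the call.
- arm.job_done(): hands the job in; it is judged then, once.
The state is a dict: "clock": time; "joints": joint angles; "joint_vel": joint speeds; "joint_efforts": joint torques, N m; "position": TCP position; "ee_rot": TCP orientation; "contact_force": force on the tool from outside, world axes, zero at the start; "wrist_torque": the same for the moment, N m; "gripper_width": finger opening in mm; "grasp_force": force on a finger pad.
Only numpy, scipy, OpenCV 4.12 (cv2) and the standard library are available. Lean on these libraries where they do the work, as an engineer would, in place of code of your own. Each camera call takes 0.05 s, during which the arm holds its last target. There are 200 camera calls.

## Working session

There is one attempt and no reset: what is moved stays moved. The work goes in short steps, Python scripts to look and compute and a tool call to move; the robot and the scene stay as the last step left them, time stands still between calls to the robot, and variables do not carry over. Pictures are saved under pics/ and viewed, at most 10 in all, crops included, and the job is handed in when it is done.

Besides the shell and the picture viewer there is one more tool, called after "Request:" as name([rows], argument=value, ...), one row to a line, values as JSON. servo_tool: Moves the arm, as the interface text tells. Its arguments: {"type":"object","properties":{"rows":{"type":"array"}},"required":["rows"]}

```bash
mkdir -p pics; ls
python3 - <<'E'
from bench import arm
import cv2,numpy as np
s=arm.read_state();print(s)
for n in("scene","top"):
    im=arm.get_image(n);cv2.imwrite(f"pics/{n}0.png",im[:,:,::-1])
    p=arm.camera_params(n);print(n,np.round(p["intrinsics"],1).tolist(),np.round(p["R"],3).tolist(),np.round(p["t"],1).tolist())
a=cv2.imread("pics/scene0.png");b=cv2.imread("pics/top0.png")
E
```

```text
pics
{'clock': 0.0, 'joints': array([ 1.38958546e+00,  3.85537061e-01,  6.61324802e-03, -4.86970786e-04,
       -1.19397074e+00, -2.58580453e-01]), 'joint_vel': array([-0.00015965, -0.00034033, -0.00081049, -0.00045331,  0.00041149,
       -0.00089901]), 'joint_efforts': array([-3.05067770e-04, -3.92290020e+01,  1.88398343e+01,  4.18626308e+00,
       -4.61484102e-03, -1.73795005e-07]), 'position': array([265.84290685, 565.00078603, 230.23019815]), 'ee_rot': array([ 9.75900053e-01, -2.18215341e-01, -1.85563807e-04,  1.05708022e-03]), 'contact_force': array([ 0.02738094, -0.71603804,  0.17771238]), 'wrist_torque': array([ 0.03896961, -0.02278191,  0.00455126]), 'grasp_force': 0.0, 'gripper_width': 85.26250372231478}
scene [[417.0, 0.0, 257.2], [0.0, 417.0, 195.9], [0.0, 0.0, 1.0]] [[0.843, 0.537, 0.014], [0.361, -0.548, -0.755], [-0.398, 0.642, -0.656]] [-442.1, -126.8, 1489.4]
top [[490.0, 0.0, 259.2], [0.0, 490.0, 188.4], [0.0, 0.0, 1.0]] [[-0.023, -1.0, 0.01], [-0.985, 0.021, -0.17], [0.17, -0.014, -0.985]] [14.3, 545.9, 1269.2]
```

View pics/top0.png

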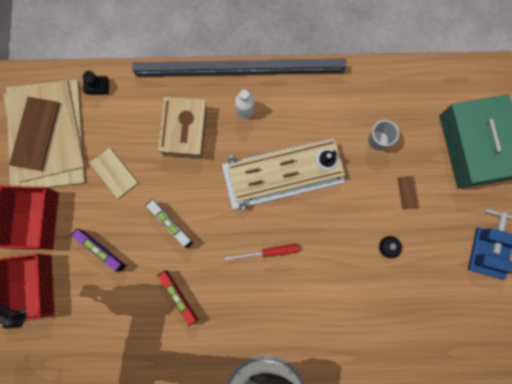

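View pics/scene0.png

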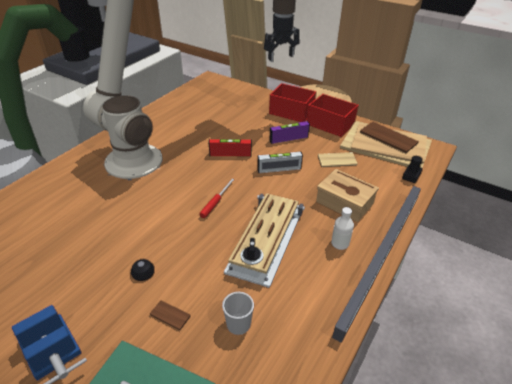

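Top picture: the aluminium level is at about (168,224). The look-alikes are purple (98,250) and red (178,298), and I leave those alone. The bed is at about (283,173) with its knob at (327,157). I'll check this choice in a close crop.

```bash
cat > h.py <<'E'
from bench import arm
import cv2,numpy as np
from scipy.spatial.transform import Rotation as Ro
def back(p,u,v,z):
    K=np.array(p["intrinsics"]);R=np.array(p["R"]);t=np.array(p["t"])
    d=R.T@np.linalg.solve(K,[u,v,1.]);c=-R.T@t
    return c+d*(z-c[2])/d[2]
def proj(p,X):
    x=np.array(p["R"])@np.array(X)+np.array(p["t"]);x=np.array(p["intrinsics"])@x
    return x[:2]/x[2]
def totool(target,yaw_y=None):
    s=arm.read_state();R=Ro.from_quat(s["ee_rot"])
    return R.inv().apply(np.array(target)-s["position"])
E
python3 - <<'E'
import cv2
a=cv2.imread("pics/top0.png")[130:260,135:355]
cv2.imwrite("pics/crop0.png",cv2.resize(a,None,fx=3.6,fy=3.6,interpolation=cv2.INTER_CUBIC))
E
```

```text
(no output)
```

View pics/crop0.png

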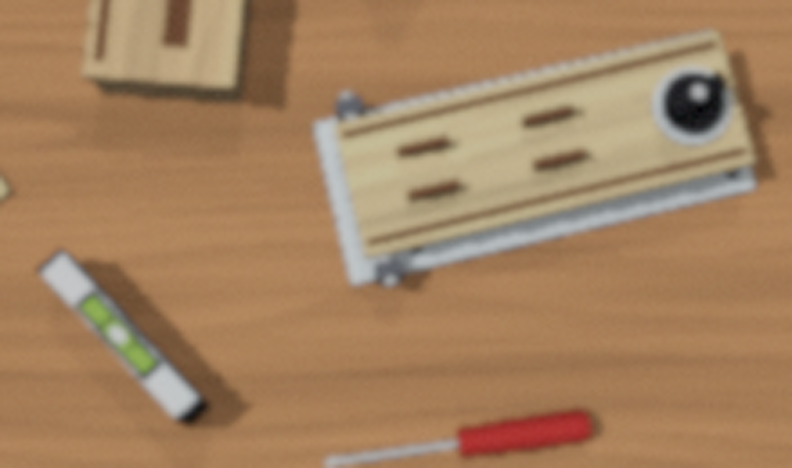

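The crop confirms it: the grey aluminium level with the green vial runs from (51,262) to (190,410). The four cheeks are at (425,146), (551,117), (436,191) and (562,160), and the knob is at (695,100).

Run:
```python
from h import *
p=arm.camera_params("top")
c=lambda u,v,z:back(p,135+u/3.6-.36,130+v/3.6-.36,z)
a,b=c(51,262,60),c(190,410,60);m=(a+b)/2
print("lvl",a,b,m,np.linalg.norm(a-b))
ch=[c(425,146,65),c(551,117,69),c(436,191,65),c(562,160,69)]
print(np.round(ch,1)); S=np.mean(ch,0); k=c(693,102,100);print("slot",S,"knob",k,np.linalg.norm((k-S)[:2]))
d=b-a;print("level yaw",np.arctan2(d[1],d[0]));e=(ch[1]+ch[3]-ch[0]-ch[2]);print("slot yaw",np.arctan2(e[1],e[0]), np.arctan2(*(k-S)[[1,0]]))
s=arm.read_state();R=Ro.from_quat(s["ee_rot"]).as_matrix();print(R.round(3))
print("to level 150", totool([m[0],m[1],190]))
w=arm.camera_params("wrist");Rw=np.array(w["R"]);cp=-Rw.T@w["t"];print("cam in tool",R.T@(cp-s["position"]),(R.T@Rw.T).round(3),w["intrinsics"])
```

```text
lvl [512.22758873 294.55727111  60.        ] [401.9370147  192.60227457  60.        ] [457.08230172 243.57977284  60.        ] 150.19597876763297
[[592.3  18.7  65. ]
 [611.5 -75.   69. ]
 [558.3  11.3  65. ]
 [578.9 -82.1  69. ]]
slot [585.24623861 -31.77943467  67.        ] knob [ 613.46450438 -175.93912146  100.        ] 146.89549284439818
level yaw -2.3954475867516507
slot yaw -1.3616521305749754 -1.377497258747257
[[ 0.905 -0.426 -0.001]
 [-0.426 -0.905 -0.002]
 [ 0.     0.002 -1.   ]]
to level 150 [309.91550444 209.33047923  40.77584356]
cam in tool [  66.01939162   -0.71872859 -141.54104903] [[ 0.    -0.965 -0.262]
 [ 1.    -0.     0.001]
 [-0.001 -0.262  0.965]] [[333.69296173   0.         258.25531632]
 [  0.         333.69296173 195.7777914 ]
 [  0.           0.           1.        ]]
```

Request:
servo_tool([
  [[85, 60, 40, 15, 0, 0, 0.187], [85, 120, 80, 30, 0, 0, 0.374], [85, 180, 120, 45, 0, 0, 0.561], [85, 240, 160, 60, 0, 0, 0.748], [85, 290, 195, 70, 0, 0, 0.935], [85, 310, 209, 70, 0, 0, 1.12], [85, 310, 209, 70, 0, 0, 1.31], [85, 310, 209, 70, 0, 0, 1.5], [85, 310, 209, 70, 0, 0, 1.68], [85, 310, 209, 70, 0, 0, 1.865]],
])

```text
clock: 1.35
position: [457.4, 244.1, 160.9]
ee_rot: [-0.403, 0.915, -0.0, -0.0]
contact_force: [-0.2, 0.1, -0.2]
gripper_width: 84.6
grasp_force: 0.0
```

Request:
servo_tool([
  [[85, 0, 0, 0, 0, 0, 0.09], [85, 0, 0, 0, 0, 0, 0.09], [85, 0, 0, 0, 0, 0, 0.09]],
])

```text
clock: 1.72
position: [457.5, 244.3, 161.1]
ee_rot: [-0.365, 0.931, -0.0, -0.0]
contact_force: [-0.1, -0.7, -0.4]
gripper_width: 85.2
grasp_force: 0.0
```

Run:
```python
from h import *
s=arm.read_state();p=arm.camera_params("wrist");im=arm.get_image("wrist")
np.savez("w1.npz",K=p["intrinsics"],R=p["R"],t=p["t"]);print(s["clock"],s["position"],s["joints"],Ro.from_quat(s["ee_rot"]).as_matrix().round(3))
cv2.imwrite("pics/w1.png",im[:,:,::-1])
X=[457,243.6,60];print(proj(p,X))
```

```text
1.725 [457.45780831 244.32666741 161.12444761] [ 8.03748144e-01  2.70544296e-01 -3.52487893e-01 -5.57269413e-05
 -9.48198189e-01 -1.62641509e+00] [[-0.733 -0.68  -0.   ]
 [-0.68   0.733 -0.   ]
 [ 0.     0.    -1.   ]]
[257.37510442 194.75794717]
```

View pics/w1.png

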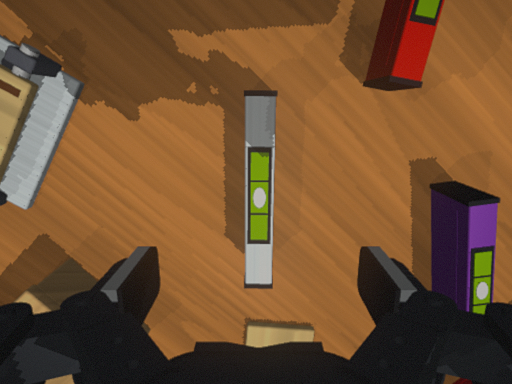

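The wrist view shows the aluminium level upright, from (261,93) to (258,287), with its vial centre at (260,197). Red and purple are clear of the fingers.

Run:
```python
from h import *
p=np.load("w1.npz");s=arm.read_state();R=Ro.from_quat(s["ee_rot"]).as_matrix()
z=dict(K=1);p={"intrinsics":p["K"],"R":p["R"],"t":p["t"]}
for uv in[(261,92),(258.5,287),(260,196)]: print(R.T@(back(p,*uv,60)-s["position"]))
```

```text
[ 74.74443613   2.31090829 101.20877222]
[-76.77373868   0.65619738 101.15951271]
[ -0.12525286   1.74438465 101.18443982]
```

Request:
servo_tool([
  [[60, 0, 1.5, 55, 0, 0, 0.011], [50, 0, 1.5, 105, 0, 0, 0.011], [45, 0, 1.5, 145, 0, 0, 0.011], [45, 0, 1.5, 145, 0, 0, 0.011], [20, 0, 1.5, 145, 0, 0, 0.011], [15, 0, 1.5, 145, 0, 0, 0.011], [15, 0, 1.5, 145, 0, 0, 0.011], [15, 0, 1.5, 145, 0, 0, 0.011], [15, 0, 1.5, 145, 0, 0, 0.011]],
])

```text
clock: 2.9
position: [457.6, 246.5, 18.2]
ee_rot: [-0.36, 0.933, 0.001, 0.002]
contact_force: [-0.3, -0.6, 6.7]
gripper_width: 21.0
grasp_force: 60.0
```

Run:
```python
from h import *
s=arm.read_state();R=Ro.from_quat(s["ee_rot"]).as_matrix();print(s["gripper_width"],s["grasp_force"],s["position"],s["contact_force"],s["joints"])
print("to slot",totool([585.2,-31.8,190]),"yaw",np.arctan2(R[1,0],R[0,0]))
```

```text
21.022808150792528 59.950942397117615 [457.57517813 246.49501952  18.16485136] [-0.26326884 -0.5819494   6.67798981] [ 8.06862643e-01  4.69773960e-01 -5.02591425e-01  6.42683872e-04
 -5.94707376e-01 -1.64182142e+00]
to slot [  91.70160086 -291.92187037 -172.15100741] yaw -2.4052232511485876
```

Request:
servo_tool([
  [[15, 0, 0, -60, 0, 0, 0], [15, 0, 0, -120, 0, 0, 0], [15, 10, -40, -160, 0, 0, -0.17], [15, 27, -90, -172, 0, 0, -0.34], [15, 45, -145, -172, 0, 0, -0.51], [15, 62, -200, -172, 0, 0, -0.68], [15, 80, -250, -172, 0, 0, -0.86], [15, 91, -280, -172, 0, 0, -1.035], [15, 91.7, -292, -172, 0, 0, -1.035], [15, 91.7, -292, -172, 0, 0, -1.035]],
])

```text
clock: 4.15
position: [584.3, -32.7, 187.8]
ee_rot: [0.773, -0.634, -0.0, 0.0]
contact_force: [-0.3, 0.9, -2.4]
gripper_width: 21.3
grasp_force: 59.8
```

Request:
servo_tool([
  [[15, 0, 0, 0, 0, 0, 0], [15, 0, 0, 0, 0, 0, 0]],
])

```text
clock: 4.4
position: [584.2, -31.4, 188.4]
ee_rot: [0.775, -0.633, -0.0, -0.0]
contact_force: [0.6, -0.7, -2.6]
gripper_width: 21.4
grasp_force: 59.8
```

Run:
```python
from h import *
s=arm.read_state();p=arm.camera_params("wrist");im=arm.get_image("wrist")
np.savez("w2.npz",K=p["intrinsics"],R=p["R"],t=p["t"]);R=Ro.from_quat(s["ee_rot"]).as_matrix();print(s["clock"],s["position"],s["joints"],R.round(3),s["gripper_width"],s["contact_force"])
cv2.imwrite("pics/w2.png",cv2.resize(im[:,:,::-1],None,fx=1.5,fy=1.5,interpolation=cv2.INTER_CUBIC))
```

```text
4.4 [584.20738256 -31.36609878 188.44239151] [ 2.22894654e-01  3.50854830e-01 -1.56412969e-01 -2.64019908e-04
 -1.06352654e+00 -2.16274859e-02] [[ 0.2  -0.98 -0.  ]
 [-0.98 -0.2   0.  ]
 [-0.    0.   -1.  ]] 21.37672012030735 [ 0.62337866 -0.66825384 -2.61093291]
```

View pics/w2.png

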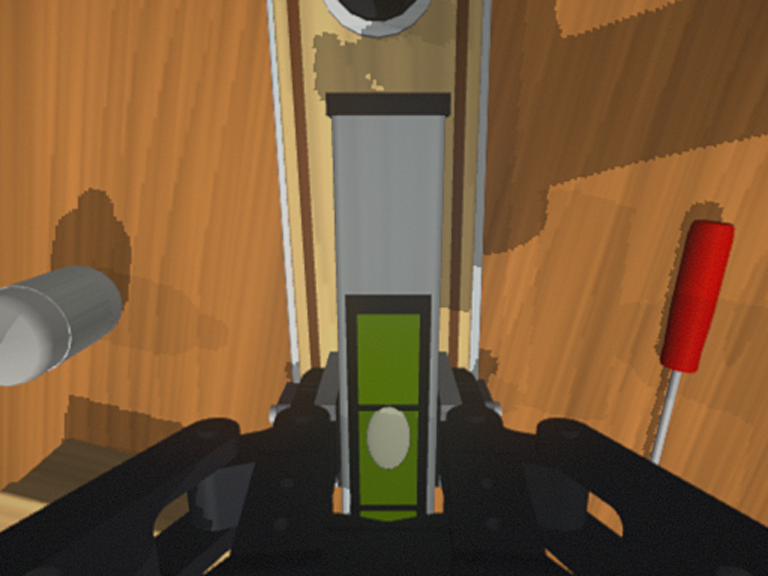

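The wrist view (1.5x) shows the level held with its far end at (388,103). The bed's two grooves are at about x=290 and x=462 in the top row, with the knob at (376,10). I'll fit the bed's centre line from the grooves.

Run:
```python
from h import *
q=np.load("w2.npz");p={"intrinsics":q["K"],"R":q["R"],"t":q["t"]};s=arm.read_state();R=Ro.from_quat(s["ee_rot"]).as_matrix()
im=cv2.imread("pics/w2.png").astype(float)
g=cv2.GaussianBlur(im.sum(2),(5,5),0)
L=[];Rr=[]
for v in range(10,230,20):
    l=280+np.argmin(g[v,280:312]) if v<1 else int(286+np.argmin(g[v,286:318]))
    r=int(448+np.argmin(g[v,448:474])) 
    out=[]
    for u in(l,r):
        X=back(p,u/1.5-.17,v/1.5-.17,56);x=R.T@(X-s["position"]);out.append(x)
    m=(out[0]+out[1])/2;print(v,l,r,out[0][:2].round(1),out[1][:2].round(1),m[:2].round(2))
for uv in[(327,105),(450,105),(333,116),(444,116)]: print(uv,(R.T@(back(p,uv[0]/1.5,uv[1]/1.5,188.4-18+60)-s["position"]))[:2])
# slot/knob guess in tool frame
for X in([585.2,-31.8,50],[613.5,-175.9,100]):print(R.T@(np.array(X)-s["position"]))
```

```text
10 290 459 [135.7 -47.9] [135.8  35.1] [135.77  -6.42]
30 291 458 [126.8 -47.9] [126.9  35. ] [126.85  -6.48]
50 293 458 [117.8 -47.4] [117.8  35.3] [117.77  -6.04]
70 294 459 [108.5 -47.3] [108.5  36.1] [108.52  -5.59]
90 295 457 [ 99.1 -47.3] [99.1 35.5] [99.08 -5.9 ]
110 296 448 [ 89.4 -47.2] [89.5 31.2] [89.45 -8.02]
130 298 457 [ 79.6 -46.6] [79.6 36.2] [79.64 -5.23]
150 299 456 [ 69.6 -46.6] [69.6 36. ] [69.63 -5.28]
170 301 455 [ 59.4 -46. ] [59.4 35.8] [59.41 -5.07]
190 302 455 [ 49.  -45.9] [49.  36.2] [48.99 -4.85]
210 303 455 [ 38.3 -45.9] [38.3 36.6] [38.34 -4.63]
(327, 105) [ 74.96820607 -11.46384396]
(450, 105) [74.97370984 11.5352113 ]
(333, 116) [ 73.0246668  -10.39716896]
(444, 116) [73.02923079 10.47084722]
[  0.51970422  -0.7841002  138.49686463]
[147.36090978   0.2719853   88.47441934]
```

Request:
servo_tool([
  [[15, 0, -4, 40, 0, 0, -0.019], [15, 0, -4, 75, 0, 0, -0.019], [15, 0, -4, 95, 0, 0, -0.019], [15, 0, -4, 95, 0, 0, -0.019], [15, 0, -4, 95, 0, 0, -0.019]],
])

```text
clock: 5.08
position: [589.4, -31.3, 94.5]
ee_rot: [0.78, -0.625, 0.001, -0.001]
contact_force: [0.3, 0.2, -2.0]
gripper_width: 21.6
grasp_force: 59.7
```

Run:
```python
from h import *
s=arm.read_state();p=arm.camera_params("wrist");im=arm.get_image("wrist")
np.savez("w3.npz",K=p["intrinsics"],R=p["R"],t=p["t"]);print(s["clock"],s["position"],s["contact_force"])
sc=arm.get_image("scene")[170:300,210:320]
a=cv2.resize(im[:300,120:400],None,fx=1.4,fy=1.4,interpolation=cv2.INTER_CUBIC);b=cv2.resize(sc,(355,420),interpolation=cv2.INTER_CUBIC)
cv2.imwrite("pics/w3.png",np.hstack([a,b])[:,:,::-1])
```

```text
5.075 [589.419055   -31.28030165  94.52832168] [ 0.2758638   0.1703684  -2.02485483]
```

View pics/w3.png

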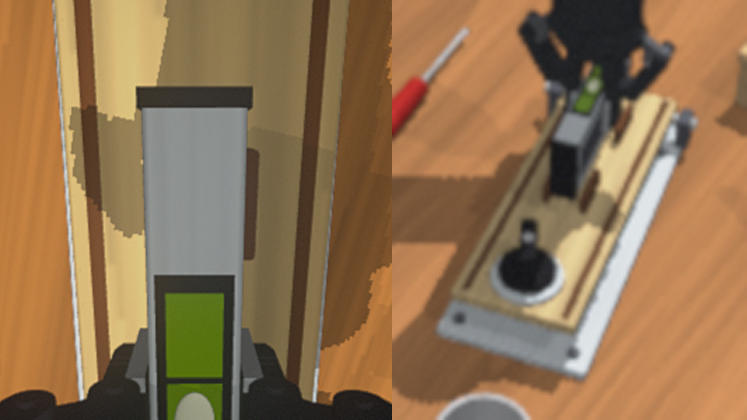

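The view shows the right cheek just beside the level, from (259,150) to (254,260) in the left panel. The left cheek is hidden, so I'll work out the offset from this one.

Run:
```python
from h import *
q=np.load("w3.npz");p={"intrinsics":q["K"],"R":q["R"],"t":q["t"]};s=arm.read_state();R=Ro.from_quat(s["ee_rot"]).as_matrix()
T=lambda u,v,z:(R.T@(back(p,120+u/1.4,v/1.4,z)-s["position"])).round(1)
for z in(68,72):print(z,T(259.5,150,z),T(255,260,z))
for v,l,r in((50,81,314.5),(150,89,307),(250,94,301),(350,101.5,295)):
  print(v,T(l,v,56)[:2],T(r,v,56)[:2],(T(l,v,56)+T(r,v,56))[:2]/2)
```

```text
68 [64.6 22.8 26.8] [25.3 22.6 26.8]
72 [64.6 22.2 22.8] [26.3 22.  22.8]
50 [ 98.7 -39.9] [98.7 42.6] [98.7   1.35]
150 [ 64.5 -39.1] [64.6 42.1] [64.55  1.5 ]
250 [ 26.4 -39.3] [26.5 42.2] [26.45  1.45]
350 [-16.2 -38.5] [-16.1  42.3] [-16.15   1.9 ]
```

Request:
servo_tool([
  [[15, -2, 1.5, 0, 0, 0.045, -0.003], [15, -2, 1.5, 7, 0, 0.045, -0.003], [15, -2, 1.5, 14, 0, 0.045, -0.003], [15, -2, 1.5, 20, 0, 0.045, -0.003], [15, -2, 1.5, 20, 0, 0.045, -0.003]],
])

```text
clock: 5.8
position: [586.2, -30.4, 72.5]
ee_rot: [0.781, -0.624, 0.017, 0.015]
contact_force: [-0.3, 0.6, -2.7]
gripper_width: 21.3
grasp_force: 59.7
```

Request:
servo_tool([
  [[15, 0, 0, 2, 0, 0, 0], [15, 0, 0, 4, 0, 0, 0], [15, 0, 0, 4, 0, 0, 0]],
])

```text
clock: 6.18
position: [586.5, -30.3, 69.2]
ee_rot: [0.781, -0.624, 0.017, 0.014]
contact_force: [-0.2, 0.9, -2.2]
gripper_width: 21.0
grasp_force: 59.8
```

No contact yet, and the level is below the cheek tops. I'll keep lowering.

Request:
servo_tool([
  [[15, 0, 0, 1.5, 0, 0, 0], [15, 0, 0, 3, 0, 0, 0], [15, 0, 0, 3, 0, 0, 0]],
])

```text
clock: 6.55
position: [586.9, -30.4, 67.2]
ee_rot: [0.781, -0.624, 0.018, 0.014]
contact_force: [-1.3, -0.4, 3.8]
gripper_width: 20.9
grasp_force: 60.6
```

Request:
servo_tool([
  [[15, 0, 0, 1.5, 0, 0, 0], [15, 0, 0, 1.5, 0, 0, 0]],
])

```text
clock: 6.8
position: [587.1, -30.6, 66.7]
ee_rot: [0.781, -0.624, 0.018, 0.014]
contact_force: [-2.3, -0.8, 9.8]
gripper_width: 21.2
grasp_force: 61.6
```

Request:
servo_tool([
  [[30, 0, 0, 1, 0, 0, 0], [45, 0, 0, 0, 0, 0, 0], [45, 0, 0, 0, 0, 0, 0], [45, 0, 0, -40, 0, 0, 0], [60, 0, 0, -90, 0, 0, 0], [60, 0, 0, -120, 0, 0, 0], [60, 0, 0, -120, 0, 0, 0]],
])

```text
clock: 7.68
position: [587.1, -24.8, 187.7]
ee_rot: [0.781, -0.624, 0.02, 0.012]
contact_force: [-1.2, -0.5, 0.3]
gripper_width: 60.0
grasp_force: 0.0
```

Run:
```python
from h import *
s=arm.read_state();p=arm.camera_params("wrist");im=arm.get_image("wrist")
np.savez("w4.npz",K=p["intrinsics"],R=p["R"],t=p["t"]);print(s["clock"],s["position"],s["joints"],s["contact_force"])
t=arm.get_image("top")[130:220,215:355];t=cv2.resize(t,(747,480),interpolation=cv2.INTER_CUBIC)
cv2.imwrite("pics/t4.png",t[:,:,::-1])
cv2.imwrite("pics/w4.png",cv2.resize(im,None,fx=1.5,fy=1.5,interpolation=cv2.INTER_CUBIC)[:,:,::-1])
```

```text
7.675 [587.14866522 -24.78831353 187.68142712] [ 0.25681897  0.34746618 -0.18451863  0.05292409 -1.03457905 -0.06144725] [-1.18273097 -0.52993095  0.29638445]
```

View pics/w4.png

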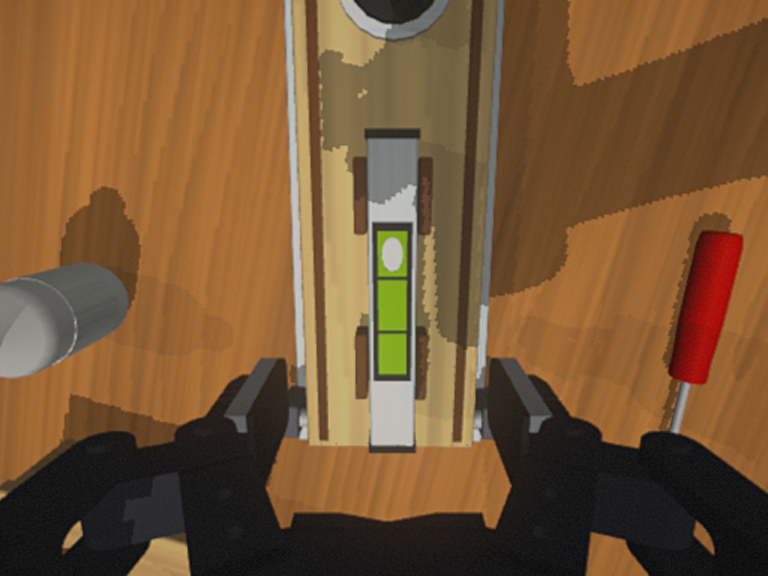

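The level is seated between all four cheeks, with its vial centred around (392,300). The bubble is at the knob end (392,253), and the knob is at the top (393,10). Next I go above the knob.

Run:
```python
from h import *
s=arm.read_state();R=Ro.from_quat(s["ee_rot"])
print(totool([620.6,-182,170]))
M=R.as_matrix();zt=R.inv().apply([0,0,-1]);print(np.cross([0,0,1],zt), np.arctan2(M[1,0],M[0,0]))
```

```text
[160.0880878   -0.17989893  21.33469917]
[ 0.00068331 -0.04447454  0.        ] -1.349000672757816
```

Request:
servo_tool([
  [[70, 45, 0, -5, 0, -0.02, 0], [70, 100, 0, 5, 0, -0.044, 0], [70, 145, 0, 21, 0, -0.044, 0], [70, 160, 0, 21, 0, -0.044, 0], [70, 160, 0, 21, 0, -0.044, 0], [70, 160, 0, 21, 0, -0.044, 0]],
])

```text
clock: 8.52
position: [620.8, -180.9, 170.9]
ee_rot: [0.781, -0.624, 0.0, 0.0]
contact_force: [0.2, 0.4, 0.6]
gripper_width: 69.8
grasp_force: 0.0
```

Run:
```python
from h import *
s=arm.read_state();p=arm.camera_params("wrist");im=arm.get_image("wrist")
np.savez("w5.npz",K=p["intrinsics"],R=p["R"],t=p["t"]);print(s["clock"],s["position"],s["joints"],s["contact_force"])
cv2.imwrite("pics/w5.png",cv2.resize(im,None,fx=1.5,fy=1.5,interpolation=cv2.INTER_CUBIC)[:,:,::-1])
print(proj(p,[620.6,-182,104])*1.5)
```

```text
8.525 [ 620.81306385 -180.87739981  170.88154618] [-3.34066467e-02  4.65329149e-01 -2.05760183e-02  9.15937014e-04
 -1.08495265e+00  2.56132787e-01] [0.17661519 0.40705345 0.56081795]
[388.65154963 311.57251629]
```

View pics/w5.png

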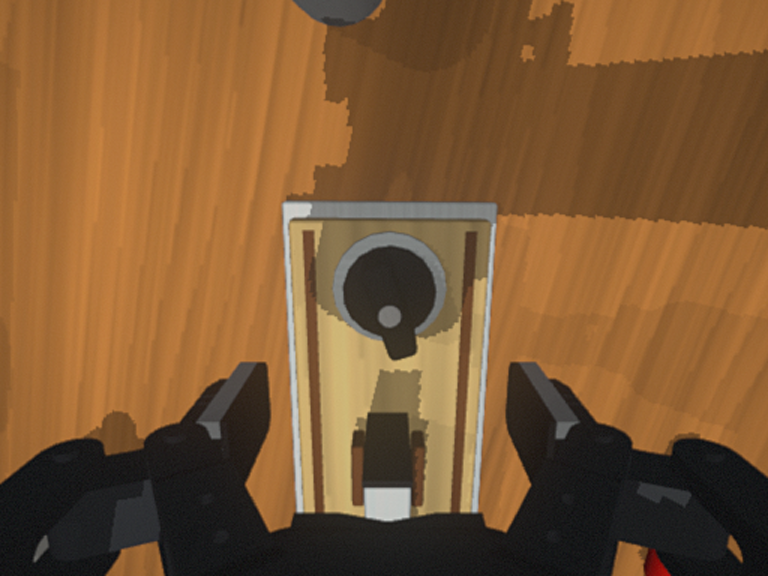

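The knob's axis mark is at (389,316), against a predicted (389,312). Its bar runs towards (401,355), but the far half blends into the disc. I'll brighten a crop to read the bar's yaw.

Run:
```python
import cv2,numpy as np
a=cv2.imread("pics/w5.png")[215:375,310:470].astype(float)
b=np.clip((a/255)**.45*255*1.2-40,0,255)
cv2.imwrite("pics/k5.png",cv2.resize(b.astype(np.uint8),None,fx=3.5,fy=3.5,interpolation=cv2.INTER_CUBIC))
```

```text
(no output)
```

View pics/k5.png

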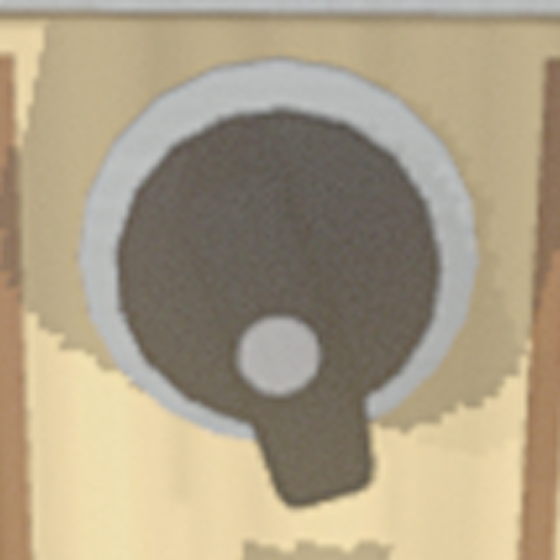

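Run:
```python
from h import *
q=np.load("w5.npz");p={"intrinsics":q["K"],"R":q["R"],"t":q["t"]};s=arm.read_state();R=Ro.from_quat(s["ee_rot"]).as_matrix()
for z in(98,104,108):
    T=lambda u,v:R.T@(back(p,(310+u/3.5)/1.5-.2,(215+v/3.5)/1.5-.2,z)-s["position"])
    a=T(279,355);e1,e2=T(287,508),T(373,481);e=(e1+e2)/2;print(z,a.round(1),e.round(1),np.linalg.norm(e-a),np.linalg.norm(e1-e2),np.arctan2(*(a-e)[[1,0]]),np.arctan2(*(e1-e2)[[0,1]])+0)
```

```text
98 [-2.8  1.  73.2] [-22.    7.7  73.1] 20.335573598015735 11.874084559639524 -0.33544548712859135 -2.816946427433094
104 [-0.9  0.9 67.2] [-19.6   7.4  67.1] 19.766646613487023 11.541884088873696 -0.3354454871285905 -2.8169464274330958
108 [ 0.4  0.9 63.2] [-17.9   7.3  63.1] 19.387361957134527 11.320417108363104 -0.3354454871285918 -2.8169464274330966
```

Request:
servo_tool([
  [[55, -1, 1, 0, 0, 0, -0.17], [50, -1, 1, 30, 0, 0, -0.33], [50, -1, 1, 70, 0, 0, -0.33], [50, -1, 1, 93, 0, 0, -0.33], [50, -1, 1, 93, 0, 0, -0.33], [5, -1, 1, 93, 0, 0, -0.33], [5, -1, 1, 93, 0, 0, -0.33], [5, -1, 1, 93, 0, 0, -0.33], [5, -1, 1, 93, 0, 0, -0.33]],
])

```text
clock: 9.7
position: [620.6, -181.4, 79.2]
ee_rot: [0.873, -0.488, 0.002, -0.0]
contact_force: [1.2, 0.7, 2.4]
gripper_width: 12.3
grasp_force: 62.1
```

```bash
cat >> h.py <<'E'
def bubble(name):
    s=arm.read_state();im=arm.get_image(name);cv2.imwrite(f"pics/{name}_{s['clock']:.2f}.png",im[:,:,::-1])
    p=arm.camera_params("top");f=8
    x0,y0,x1,y1=(230,140,320,215)
    c=cv2.resize(im[y0:y1,x0:x1],None,fx=f,fy=f,interpolation=cv2.INTER_CUBIC).astype(int)
    g=((c[:,:,1]-c[:,:,0]>15)&(c[:,:,1]-c[:,:,2]>40)).astype(np.uint8)
    # vial region hull -> min area rect
    n,l,st,_=cv2.connectedComponentsWithStats(g);pts=np.argwhere(np.isin(l,[i for i in range(1,n) if st[i,4]>150]))[:,::-1].astype(np.float32)
    r=cv2.minAreaRect(pts);box=cv2.boxPoints(r)
    m=np.zeros(g.shape,np.uint8);cv2.fillPoly(m,[box.astype(int)],1)
    m=cv2.erode(m,np.ones((7,7),np.uint8))
    w=((c.min(2)>120)&(m>0));b=np.argwhere(w)[:,::-1]
    print(s["clock"],"z",s["position"].round(1),"F",s["contact_force"].round(1),"j6",s["joints"][5].round(3),s["gripper_width"])
    ax=np.array([np.cos(-.215),np.sin(-.215)])
    q=pts@ax;print("vial",r,q.min(),q.max(),"bubble px",len(b),b.mean(0) if len(b) else None)
    if len(b): print("bubble mm toward knob",(b.mean(0)@ax-(q.min()+q.max())/2)/f/0.40)
E
python3 - <<'E'
from h import *
bubble("top")
E
```

```text
9.7 z [ 620.6 -181.4   79.2] F [1.2 0.7 2.4] j6 0.585 12.267518745160677Traceback (most recent call last):
  File "<stdin>", line 2, in <module>
  File "h.py", line 28, in bubble
    q=pts@ax;print("vial",r,q.min(),q.max(),"bubble px",len(b),b.mean(0) if len(b) else None)
                            ~~~~~^^
    return umr_minimum(a, axis, None, out, keepdims, initial, where)
ValueError: zero-size array to reduction operation minimum which has no identity
```

Request:
servo_tool([
  [[5, 0, 0, 2, 0, 0, 0], [5, 0, 0, 4, 0, 0, 0], [5, 0, 0, 6, 0, 0, 0], [5, 0, 0, 6, 0, 0, 0]],
])

```text
clock: 10.25
position: [620.9, -182.0, 74.4]
ee_rot: [0.873, -0.487, 0.002, 0.0]
contact_force: [-0.1, -0.8, 13.2]
gripper_width: 12.4
grasp_force: 63.5
```

Request:
servo_tool([
  [[5, 0, 0, 1, 0, 0, 0], [5, 0, 0, 1, 0, 0, 0.1], [5, 0, 0, 1.5, 0, 0, 0.2], [5, 0, 0, 2, 0, 0, 0.3], [5, 0, 0, 2.5, 0, 0, 0.4], [5, 0, 0, 2.5, 0, 0, 0.4], [5, 0, 0, 2.5, 0, 0, 0.4]],
])

```text
clock: 11.12
position: [620.7, -182.4, 72.3]
ee_rot: [0.759, -0.651, 0.002, -0.0]
contact_force: [-2.2, -1.6, 13.0]
gripper_width: 12.7
grasp_force: 63.6
```

Run:
```python
from h import *
s=arm.read_state();print(s["position"],s["contact_force"],s["wrist_torque"],s["joints"][5])
t=arm.get_image("top")[130:230,210:350];c=arm.get_image("scene")[160:290,210:330]; w=arm.get_image("wrist")
cv2.imwrite("pics/c6.png",np.hstack([cv2.resize(t,(420,300),interpolation=cv2.INTER_CUBIC),cv2.resize(c,(370,400),interpolation=cv2.INTER_CUBIC)[:300] if 0 else cv2.resize(c,(277,300),interpolation=cv2.INTER_CUBIC)])[:,:,::-1])
a=cv2.imread("pics/c6.png");b=cv2.resize(w,(400,300))[:,:,::-1];b=np.hstack([b,np.zeros((300,297,3),np.uint8)]);cv2.imwrite("pics/c6.png",np.vstack([a,b]))
for n,i in(("t",t),("c",c)):
    i=i.astype(int);g=(i[:,:,1]-i[:,:,0]>10)&(i[:,:,1]-i[:,:,2]>30);q=np.argwhere(g);print(n,len(q),q.min(0) if len(q) else 0,q.max(0) if len(q) else 0)
```

```text
[ 620.73969957 -182.40155606   72.30278744] [-2.22510497 -1.61643456 13.00056734] [ 0.18418396  0.62004419 -0.15563594] 0.18503372738809906
t 0 0 0
c 71 [37 57] [52 66]
```

View pics/c6.png

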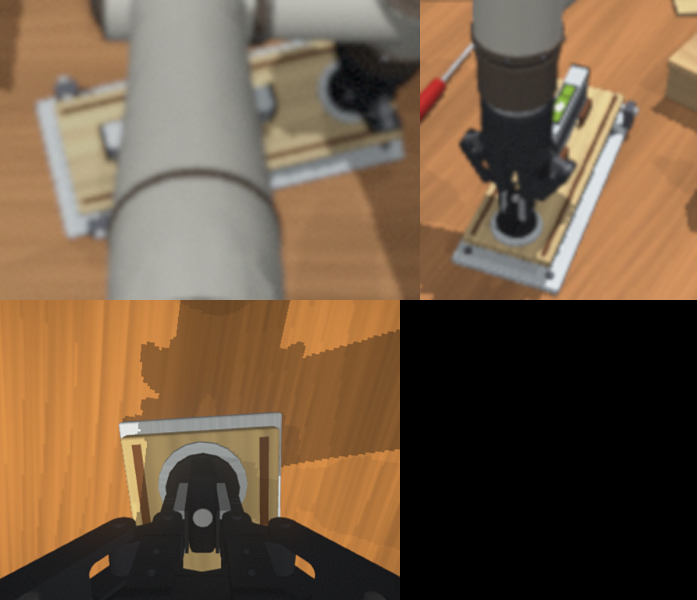

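The composite shows the forearm hiding the vial from the top camera. The scene camera sees it at panel position (565,100), with the bubble at (558,118) towards the knob. I'll read the bubble from a blue-channel profile along the level's axis in that view.

```bash
cat >> h.py <<'E'
def prof(show=True):
    s=arm.read_state();im=arm.get_image("scene").astype(np.float32);p=arm.camera_params("scene")
    yaw=-1.352;d=np.array([np.cos(yaw),np.sin(yaw),0]);n=np.array([-d[1],d[0],0]);c=np.array([587,-31,110.])
    xs=np.arange(-60,61,2.);ys=np.arange(-16,17,2.)
    P=np.array([[proj(p,c+d*x+n*y) for x in xs] for y in ys]).astype(np.float32)
    S=cv2.remap(im,P[...,0],P[...,1],cv2.INTER_CUBIC)
    print(s["clock"],s["position"].round(1),"F",s["contact_force"].round(1),"j6",s["joints"][5].round(3))
    G=S[...,1]-S[...,2];B=S[...,2]
    return xs,ys,S,G
E
python3 - <<'E'
from h import *
xs,ys,S,G=prof()
print("green sum by y",dict(zip(ys,G.clip(0).mean(1).round(0))))
for y in range(len(ys)):
    if G[y].max()>60: print(ys[y],"G",G[y].astype(int).tolist(),"\n B",S[y,:,2].astype(int).tolist())
E
```

```text
11.275 [ 620.7 -182.4   72.3] F [-2.3 -1.6 13.6] j6 0.185
green sum by y {np.float64(-16.0): np.float32(13.0), np.float64(-14.0): np.float32(16.0), np.float64(-12.0): np.float32(18.0), np.float64(-10.0): np.float32(15.0), np.float64(-8.0): np.float32(10.0), np.float64(-6.0): np.float32(10.0), np.float64(-4.0): np.float32(21.0), np.float64(-2.0): np.float32(33.0), np.float64(0.0): np.float32(39.0), np.float64(2.0): np.float32(44.0), np.float64(4.0): np.float32(48.0), np.float64(6.0): np.float32(49.0), np.float64(8.0): np.float32(39.0), np.float64(10.0): np.float32(15.0), np.float64(12.0): np.float32(0.0), np.float64(14.0): np.float32(0.0), np.float64(16.0): np.float32(0.0)}
-4.0 G [-3, -2, -3, -4, -4, -3, -3, -4, -4, -3, -2, -3, -7, -4, 1, 11, 30, 43, 55, 58, 61, 61, 59, 53, 46, 47, 51, 60, 68, 72, 71, 64, 53, 45, 42, 37, 28, 20, 18, 21, 25, 23, 18, 13, 6, 0, -2, -1, -1, -2, -3, -2, -3, -3, -2, -1, -2, -2, -2, -3, -3] 
 B [220, 222, 229, 229, 228, 226, 226, 229, 229, 227, 225, 223, 221, 200, 168, 135, 103, 87, 76, 77, 79, 79, 76, 74, 77, 77, 78, 77, 78, 83, 82, 83, 93, 100, 110, 116, 
[... 2609 characters left out ...]
, 63, 63, 61, 58, 56, 58, 61, 62, 67, 78, 103, 138, 168, 184, 186, 183, 172, 140, 111, 86, 75, 63, 62, 64, 64, 60, 54, 59, 75, 98, 121, 133, 134, 116, 101, 89, 72, 53, 41]
8.0 G [-4, -2, -2, -2, -2, -2, -2, -2, -2, -3, -2, -3, -4, -4, 0, 10, 31, 57, 79, 88, 84, 80, 81, 82, 81, 69, 66, 67, 79, 82, 81, 81, 78, 69, 52, 45, 41, 40, 36, 38, 54, 73, 81, 82, 84, 86, 88, 78, 68, 50, 26, 1, -5, -5, -5, -4, -4, -4, -3, -2, -2] 
 B [225, 225, 228, 227, 226, 227, 227, 227, 227, 227, 228, 225, 221, 203, 168, 132, 99, 82, 70, 64, 67, 71, 71, 67, 63, 65, 67, 68, 64, 67, 70, 72, 79, 94, 114, 126, 127, 122, 112, 103, 86, 71, 69, 69, 72, 68, 65, 69, 68, 69, 76, 112, 153, 181, 182, 176, 172, 155, 127, 101, 79]
```

The vial's centre is at profile x≈+5, and its left line at −8 agrees with that. The bubble is at +12, so about +7 mm towards the knob. That calls for about 0.5 rad more clockwise, following the bed down 2.5 mm.

Request:
servo_tool([
  [[5, 0, 0, 0.6, 0, 0, 0.1], [5, 0, 0, 1.1, 0, 0, 0.2], [5, 0, 0, 1.6, 0, 0, 0.3], [5, 0, 0, 2.1, 0, 0, 0.4], [5, 0, 0, 2.6, 0, 0, 0.48], [5, 0, 0, 2.6, 0, 0, 0.48], [5, 0, 0, 2.6, 0, 0, 0.48], [5, 0, 0, 2.6, 0, 0, 0.48], [5, 0, 0, 2.6, 0, 0, 0.48], [5, 0, 0, 2.6, 0, 0, 0.48]],
])

```text
clock: 12.58
position: [620.4, -182.9, 69.8]
ee_rot: [-0.582, 0.813, -0.002, 0.0]
contact_force: [-3.1, -2.5, 14.7]
gripper_width: 12.6
grasp_force: 63.7
```

Request:
servo_tool([
  [[5, 0, 0, 0, 0, 0, 0], [5, 0, 0, 0, 0, 0, 0], [5, 0, 0, 0, 0, 0, 0], [5, 0, 0, 0, 0, 0, 0], [5, 0, 0, 0, 0, 0, 0], [5, 0, 0, 0, 0, 0, 0]],
])

```text
clock: 13.32
position: [620.4, -182.8, 69.9]
ee_rot: [-0.582, 0.813, -0.002, 0.0]
contact_force: [-4.3, -2.8, 14.6]
gripper_width: 12.5
grasp_force: 63.7
```

```bash
cat >> h.py <<'E'
def bub():
    xs,ys,S,G=prof();i=(ys>=1)&(ys<=6);g=G[i].mean(0);b=S[i,:,2].mean(0)
    f=np.arange(-60,60,.2);gi=np.interp(f,xs,g);e=f[gi>55];c=(e.min()+e.max())/2
    m=(f>e.min()+4)&(f<e.max()-4);w=(np.interp(f,xs,b)-90).clip(0)*m
    print("vial",e.min(),e.max(),"bubble off centre",(f*w).sum()/w.sum()-c)
E
python3 -c "
from h import *
bub()"
```

```text
13.325 [ 620.4 -182.8   69.9] F [-4.3 -2.8 14.6] j6 -0.295
vial -26.799999999999528 39.80000000000142 bubble off centre 0.36261130110885187
```

The bubble is centred at +0.4 mm. I'll press a little more to confirm the bed is on its stop, let it settle and re-read.

Request:
servo_tool([
  [[5, 0, 0, 0.8, 0, 0, 0], [5, 0, 0, 0.8, 0, 0, 0], [5, 0, 0, 0.8, 0, 0, 0], [5, 0, 0, 0.8, 0, 0, 0], [5, 0, 0, 0.8, 0, 0, 0], [5, 0, 0, 0.8, 0, 0, 0], [5, 0, 0, 0.8, 0, 0, 0], [5, 0, 0, 0.8, 0, 0, 0]],
])

```text
clock: 14.38
position: [620.4, -182.9, 69.7]
ee_rot: [-0.582, 0.813, -0.002, 0.0]
contact_force: [-4.5, -3.0, 17.5]
gripper_width: 12.9
grasp_force: 64.2
```

```bash
python3 -c "
from h import *
bub()"
```

```text
14.375 [ 620.4 -182.9   69.7] F [-4.5 -3.  17.5] j6 -0.295
vial -26.799999999999528 39.80000000000142 bubble off centre 0.15308672606164375
```

The extra 0.8 mm moved the bed only 0.2 mm while the force rose, so it is firm on the stop and the bubble is still centred. I'm handing in.

```bash
python3 -c "
from bench import arm
print(arm.job_done())"
```

```text
the job is handed in; nothing more can be done
None
```

I handed the job in at about 14.4 s, with the level let go between the slot's cheeks, the knob still gripped with the bed on its stop (about 17 N), and the bubble about 0.2 mm off centre; the hand-in gave no verdict.

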